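# Free the cam and run the beaker up to the marker

## Robot

A 6-joint arm with a two-finger parallel gripper is mounted at the origin on the work surface. World frame = base frame: x ahead of the robot, y to its left, z up, the work surface at z = 0. Lengths are in m, angles in degrees, forces in N, time in s.
With the tool pointing down it reaches from about 0.25 to 0.725 m from the base axis. Payload 9.7 kg.
Tool frame: the origin (TCP) lies on the centre line of the jaws, within the pads' length; the fingertips stand bot.nose_length ahead of it and the grasp point (between the pads) lies 11 mm behind it (bot.nose_length is the distance from the TCP to the fingertips, in m); z points along the fingers, y is the line along which they close (so a half turn about z gives the same grasp; the last joint's range is limited). The gripper opens to 85 mm and grips with 20 to 120 N. Pads are 22 mm wide; open, the fingers measure 114 mm over their backs; the gripper's body (76 mm by 85 mm) begins 54 mm behind the grasp point. The pads swing forward as they close: fully open they stand 13 mm farther back than shut.
Start: joints at [76.604, 4.979, 10.078, 95.1, 0, 90], TCP at [0.127, 0.535, 0.201] pointing down, gripper open.
Joint ranges: [-179.16, 179.16], [-48.56, 103.87], [-65.8, 70.77], [-126.05, 130.52], [-82.76, 87.17], [-180, 180]. Speed limits (degrees/s): [127.2, 127.2, 147.25, 180, 180, 180].

## Interface

Orientations are given as [roll, pitch, yaw] about the fixed x, y, z axes, in that order (R = Rz(yaw) Ry(pitch) Rx(roll)).
In Python, from workcell import bot gives the robot as it stands. The module is installed in compiled form; this text tells all that it offers.
- The arm moves only by the shell command python3 -m inch 'ROWS' [OPENING] [FORCE]. ROWS is JSON, a list of rows, each a list of 4 numbers: the shift along the world's x, y, z in cm, then the turn about the world's z in degrees. A call has exactly 8 rows; each row is the pose to reach, as a shift and turn from the pose commanded when the call began; what a row does not reach only later rows make up. A row lasts 1/8 s, in which the tool goes at most 62.5 mm and 10.7 degrees, less where a joint would pass 70% of its speed; a pose out of reach is approached as far as the arm can. A call with a gripper value outside its range is refused whole. OPENING is the finger opening in cm, from 0 to 8.54, set as the call begins (- or left out, the last holds). The fingers move at their own pace and stop on an object; FORCE is the grip in N (left out, the last holds). Time passes only in rows, so rows that repeat a pose let the fingers close, or fill a call up. It gives the time, the measured TCP pose, the force, the opening and the grip force at its end, in the units of the state.
- bot.get_obs(): the state, without advancing time (a new reading comes with each control period).
- bot.camera(name): name is "scene" or "top" or "wrist"; returns a dict with "img" (480x640x3 uint8, red, green, blue), "fovy" (degrees; the focal length in pixels is half the picture's height over the tangent of half this angle, whatever the lens; pixels are square), "cx", "cy" (the principal point, pixels), "R" (3x3) and "t" (3): a world point X has camera coordinates R X + t; the wrist camera has in their place "mount" (4x4, takes a point from camera to tool coordinates, whose origin is the TCP and whose axes are the flange's). Camera axes: x right, y down, z forward; pixel columns grow to the right and rows downward; lengths in m; the calibration is good to about 2 mm. A picture is of the moment at which its call begins: read the wrist's pose just before it. There is no depth.
- bot.job_done(): hands the job in; it is judged then, once.
Trained networks look in a picture, given as the dict that the camera call returned (one of the last four; its "shot" number tells which), for a name from the list of things; names that differ only in an ending like _2 or _b are one class to them, and where a whole thing is asked for, a point or a joint stands for the part that bears it (a point fixed in the world has none). Each returns a list of dicts, best first, with "score" (0 to 1); they miss things now and then, are a little off and sometimes report something else, mostly with a low value. They report only what shows in the picture. A call takes as long as a camera call.
- bot.find_in(thing, picture): "point" ([column, row] in pixels, amid what is visible of it).
- bot.landmark_of(thing, picture): "point" ([column, row] in pixels: a listed point, or the origin of a listed thing).
The state is a dict: "time": time; "q": joint angles; "qd": joint speeds; "joint_efforts": joint torques, N m; "ee_pos": TCP position; "tcp_rot": TCP orientation; "wrist_force": force on the tool from outside, world axes, zero at the start; "torque": the same for the moment, N m; "opening": finger opening in m; "grasp_force": force on a finger pad.
Only numpy, scipy, OpenCV 4.12 (cv2) and the standard library are available. Lean on these libraries where they do the work, as an engineer would, in place of code of your own. Each camera call takes 0.05 s, during which the arm holds its last target. There are 200 camera calls.

## Task

With the fingertips, push the cam's black handle peg round until the cam's low point (white mark) faces the slide's white roller squarely. Only then push the yellow plate to run the blue slide fully forward to its stop, so that it carries the beaker up to the marker; leave the cam at its low point. Let the beaker ride upright on the slide without touching or lifting it, and leave the other things on the jig and the bench where they are.

Things in the scene. Friction and masses are not known exactly. Their poses are not given: they have to be found in the camera images.
- jig: the lining jig, fixed to the bench: plywood base 18 mm thick, spanning x -135 to +205 mm and y -120 to +130 mm from its origin (on the bench surface). Its x axis is the slide's forward way, away from the robot; z up. A marker post 118 mm high stands at x +163 to +193, y -85 to -35 mm; its brass stylus reaches back to x +132 mm, 90 mm above the bench
- cam_axis (a point): vertical pivot axis of the red cam, at y +50 mm of the jig; point on the cam plate's top face, 42 mm above the bench. The plate is round, radius 44 mm, its centre 20 mm off the pivot: rim 24 mm from the pivot at the low point (white mark), 64 mm at the high point. On it a steel handle bar, 16 mm wide, top 50 mm above the bench, runs 92 mm from the pivot over the high point
- cam_peg (a point): the upright black handle peg near the end of the handle bar, 80 mm from the pivot axis: diameter 18 mm, from 50 to 92 mm above the bench; point on its axis half-way up, 71 mm above the bench. It is pushed sideways, around the pivot, with about 4 N
- cam (a joint): cam angle, rad, counter-clockwise from above: direction from pivot to peg, measured from the jig's x. 0 = low point faces the roller, handle straight forward. Starts at 1.7 to 2.5 (handle left and back; slide blocked): push it clockwise to 0. Range -0.9 to 2.7; no stop or click at 0; stiff (0.3 N m), stays where left. The slide passes within about 0.3 of 0
- slide (a joint): forward travel of the blue slide, m, along the jig's x: starts at 0 to 0.006; 0.060 = fully forward at its stop. Friction 3 N, stays where left. Its white roller (20 mm across) heads straight for the cam's pivot and is blocked unless the low point faces it. The roller's arm, 16 mm wide, top 49 mm above the bench, lies at the jig's x -104 mm plus travel, y -33 to +57 mm
- push_face (a point): middle of the rear face (robot side) of the upright yellow push plate on the slide: 70 mm wide (jig's y), 10 mm thick, 40 to 90 mm above the bench; point 70 mm above the bench, moves with the slide. Push along the jig's +x. Behind the plate's left half the roller arm's bracket, up to 49 mm above the bench, reaches 40 mm back
- seat (a point): centre of the round dark pad on the slide on which the beaker stands, 40 mm above the bench, 90 mm forward of the plate's front face centre (95 mm forward of push_face); moves with the slide
- beaker: sand-coloured stoneware beaker, 72 mm across, 75 mm high, 0.22 kg, loose, standing on the slide's pad, top 115 mm above the bench; origin at its underside centre. Not to be touched
- glaze_pot_mark (a point): small closed blue jar, 36 mm across and 45 mm high, loose, standing on the far left part of the jig's base (base top is 18 mm above the bench); point at its underside centre
- rib_mark (a point): flat wooden rib 60 x 34 x 8 mm lying loose on the near left part of the jig's base; point at its underside centre
- brown_cup_mark (a point): tall dark brown cup, 72 mm across, 110 mm high, loose on the bench left of the jig; point at its underside centre
- brush_mark (a point): brush lying on the bench right of the jig; point at its origin near mid-length
- trim_tool_mark (a point): trimming tool with wooden handle lying on the bench left of the jig; point at its origin near mid-length
- steel_loop_mark (a point): dark steel ring 52 mm across, 18 mm high, on the bench right of the jig; point at its underside centre
- bowl_mark (a point): terracotta bowl 120 mm across, 50 mm high, on the bench far right; point at its underside centre

How it is judged (in metres and radians):
On the way, in this order (a step that is already met when the one before it is completed fails the run):
1. the cam is turned to its low point (within 0.25 rad) while the slide is still back (value of joint cam between -0.25 and 0.25 rad and value of joint slide below 0.018 m), for 0.2 s.
2. the slide is pushed fully forward (value of joint slide above 0.057 m), for 0.1 s.
At the end, for the whole second after the job is handed in: The slide is within 4 mm of its forward stop and at rest, the cam within 0.3 rad of its low point, and the beaker stands upright and still on the slide's pad, within 22 mm of its centre. The cam was brought to its low point before the slide moved more than 18 mm (value of joint slide above 0.056 m and value of joint cam between -0.3 and 0.3 rad and velocity of joint slide below 0.005 m/s and horizontal distance between beaker and seat below 0.022 m and z of beaker in the frame of seat between -0.006 and 0.006 m and angle between beaker's own z axis and vertical below 0.1 rad and linear speed of beaker below 0.02 m/s); the robot touches nothing.
It fails at once if the slide is pushed forward while the cam is not at its low point (value of joint slide above 0.018 m and (value of joint cam above 0.4 rad or value of joint cam below -0.4 rad)).
It fails at once if the robot touches the beaker (contact force between the arm and beaker above 0.3 N).
It fails at once if the robot touches the beaker (contact force between the fingers and beaker above 0.3 N).
It fails at once if the beaker is lifted off the slide, tipped or thrown off its pad (z of beaker in the frame of seat above 0.012 m or z of beaker in the frame of seat below -0.01 m or angle between beaker's own z axis and vertical above 0.25 rad or horizontal distance between beaker and seat above 0.025 m).
It fails at once if another thing on the jig or bench is moved by more than 25 mm (distance of any of glaze_pot_mark, rib_mark, brown_cup_mark, brush_mark, trim_tool_mark, steel_loop_mark, bowl_mark from where it was at the start of the episode above 0.025 m).
It also fails if it takes over 56 s, if anything falls off the work surface, if the arm or the gripper's body presses on something with over 40 N, if the wrist force passes 120 N, or if a joint passes its speed limit or range.

## Working session

There is one attempt and no reset: what is moved stays moved. The work goes in short steps, Python scripts to look and compute and a shell command to move; the robot and the scene stay as the last step left them, time stands still between calls to the robot, and variables do not carry over. Pictures are saved under pics/ and viewed, at most 10 in all, crops included, and the job is handed in when it is done.

```bash
mkdir -p pics
cat > h.py <<'E'
import numpy as np, cv2
from workcell import bot
def ray(c,p):
    f=240/np.tan(np.radians(c["fovy"])/2); R=np.array(c["R"]);t=np.array(c["t"])
    d=R.T@np.array([(p[0]-c["cx"])/f,(p[1]-c["cy"])/f,1]); return -R.T@t,d
def atz(c,p,z):
    o,d=ray(c,p); return o+d*(z-o[2])/d[2]
Z=dict(jig=0,cam_axis=.042,cam_peg=.071,push_face=.07,seat=.04,beaker=.04,glaze_pot_mark=.018,rib_mark=.018,brown_cup_mark=0,brush_mark=0.005,trim_tool_mark=0.005,steel_loop_mark=0,bowl_mark=0)
def save(c,n): cv2.imwrite("pics/"+n,cv2.cvtColor(c["img"],cv2.COLOR_RGB2BGR))
E
python3 - <<'E'
from h import *
o=bot.get_obs();print(o["time"],o["ee_pos"],o["tcp_rot"],bot.nose_length,o["opening"])
for n in("scene","top"):
    c=bot.camera(n);save(c,n+"0.png");print(n,-np.array(c["R"]).T@np.array(c["t"]))
    for k,z in Z.items():
        r=bot.landmark_of(k,c)
        for q in r[:1]: print(k,np.round(q["point"]),round(q["score"],2),np.round(atz(c,q["point"],z),4))
E
```

```text
0.0 [0.12734651 0.53478806 0.20058554] [-1.79925476e+02 -1.27834090e-03  1.66604757e+02] 0.008 0.0855097571577599
scene [ 0.86021998 -0.45666419  0.86272888]
jig [343. 270.] 0.59 [ 0.6023 -0.0218  0.    ]
cam_axis [365. 249.] 0.95 [0.6255 0.0276 0.042 ]
cam_peg [384. 214.] 0.57 [0.6214 0.112  0.071 ]
push_face [304. 246.] 0.76 [ 0.5234 -0.0532  0.07  ]
seat [333. 288.] 0.63 [ 0.619  -0.0874  0.04  ]
beaker [334. 287.] 0.55 [ 0.62   -0.0859  0.04  ]
glaze_pot_mark [431. 303.] 0.59 [0.798  0.0022 0.018 ]
rib_mark [352. 216.] 0.84 [0.5469 0.1041 0.018 ]
brown_cup_mark [411. 152.] 0.87 [0.5607 0.3796 0.    ]
brush_mark [168. 372.] 0.57 [ 0.4442 -0.3962  0.005 ]
trim_tool_mark [355. 134.] 0.9 [0.4033 0.3534 0.005 ]
steel_loop_mark [176. 320.] 0.79 [ 0.3784 -0.3095  0.    ]
bowl_mark [255. 431.] 0.7 [ 0.647  -0.3861  0.    ]
top [ 0.4035032  -0.02049291  1.06906639]
jig [330. 224.] 0.58 [ 0.609  -0.0219  0.    ]
cam_axis [309. 213.] 0.58 [0.6269 0.0304 0.042 ]
cam_peg [276. 214.] 0.77 [0.6158 0.1069 0.071 ]
push_face [347. 252.] 0.71 [ 0.5279 -0.0611  0.07  ]
seat [356. 217.] 0.88 [ 0.6194 -0.0845  0.04  ]
beaker [356. 218.] 0.59 [ 0.6166 -0.0833  0.04  ]
glaze_pot_mark [320. 148.] 0.58 [0.8005 0.0071 0.018 ]
rib_mark [278. 247.] 0.66 [0.5439 0.1035 0.018 ]
brown_cup_mark [170. 237.] 0.97 [0.5672 0.3806 0.    ]
brush_mark [487. 290.] 0.75 [ 0.452  -0.4036  0.005 ]
trim_tool_mark [177. 301.] 0.65 [0.4083 0.3498 0.005 ]
steel_loop_mark [448. 314.] 0.74 [ 0.3912 -0.3107  0.    ]
bowl_mark [475. 213.] 0.77 [ 0.6428 -0.3827  0.    ]
```

Run:
```python
import cv2
a=cv2.imread("pics/top0.png")[110:340,150:500];b=cv2.imread("pics/scene0.png")[120:400,220:520]
cv2.imwrite("pics/a.png",cv2.resize(a,None,fx=2.25,fy=2.25,interpolation=3));cv2.imwrite("pics/b.png",cv2.resize(b,None,fx=2.1,fy=2.1,interpolation=3))
```

```text
(no output)
```

View pics/a.png

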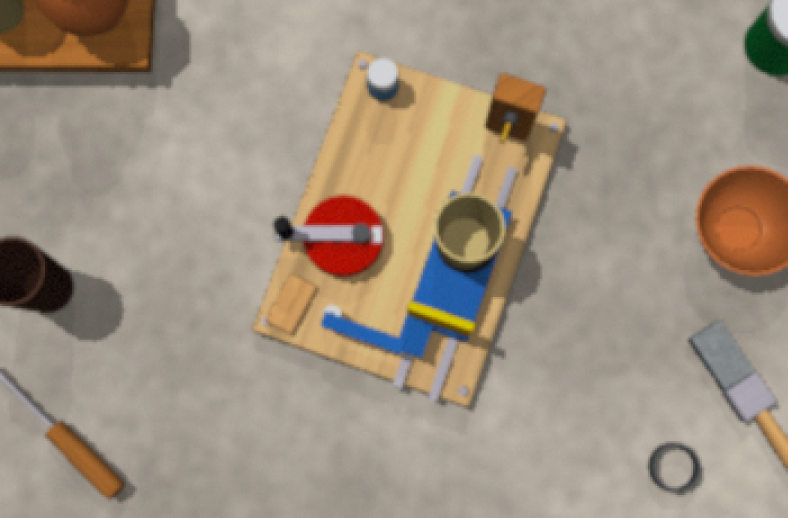

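View pics/b.png

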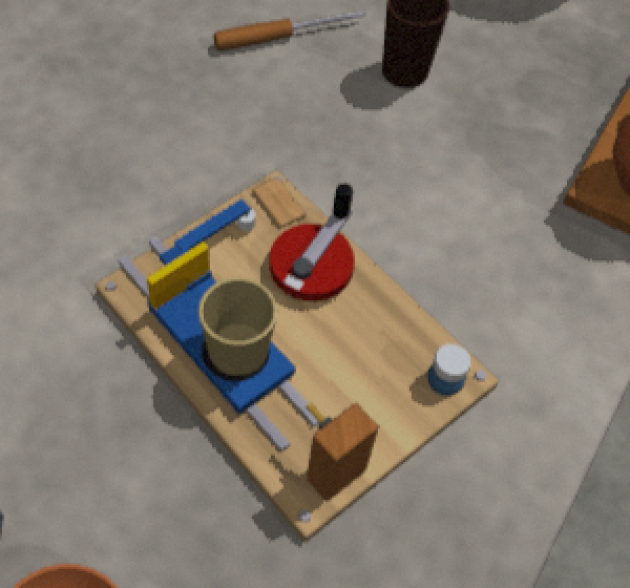

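The top view shows the cam handle pointing left, with the peg at about crop (283,228). The plate is at (442,317), the beaker at (470,230) and the roller at (333,312). The jig is yawed clockwise, so I'll fit its yaw from the base corners.

```bash
python3 - <<'E'
from h import *
c=bot.camera("top")
P=np.array([atz(c,(150+u/2.25,110+v/2.25),.018)[:2] for u,v in [(255,330),(360,55),(565,120),(470,405)]])
M=np.array([[-.135,.13],[.205,.13],[.205,-.12],[-.135,-.12]])
a,b=P-P.mean(0),M-M.mean(0)
yaw=np.arctan2((b[:,0]*a[:,1]-b[:,1]*a[:,0]).sum(),(a*b).sum());R=np.array([[np.cos(yaw),-np.sin(yaw)],[np.sin(yaw),np.cos(yaw)]])
o=P.mean(0)-R@M.mean(0);print(np.degrees(yaw),o,np.round(P-(o+M@R.T),4).tolist())
for n,p in dict(axis=(.6262,.029),peg=(.6186,.1095),pf=(.5257,-.0572),seat=(.6192,-.086)).items(): print(n,(np.array(p)-o)@R)
E
python3 -m inch '[[4,-4,0,-10],[8,-8,0,-20],[13,-12,0,-30],[18,-16,0,-40],[23,-20,0,-50],[28,-25,0,-60],[33,-30,0,-65],[37,-34,0,-65]]' 5
python3 -c "
from h import *;o=bot.get_obs();print(o['q'],o['ee_pos'],o['tcp_rot'])"
```

```text
-18.1934816522289 [ 0.60582514 -0.02327681] [[0.0022, -0.0025], [-0.0053, -0.0029], [-0.0009, 0.004], [0.0041, 0.0014]]
axis [0.00303404 0.05602494]
peg [-0.02932027  0.13012763]
pf [-0.06552776 -0.05724451]
seat [ 0.03229008 -0.05541152]
time: 2.45
ee_pos: [0.488, 0.204, 0.2015]
tcp_rot: [180.0, -0.0, 101.5]
wrist_force: [0.2, 1.1, 0.5]
opening: 0.0499
grasp_force: 0.0
[2.26803619e+01 2.03787560e+00 7.01534731e+00 9.49392909e+01
 6.71308841e-03 1.01150659e+02] [0.48803799 0.2039942  0.20151145] [ 1.79963838e+02 -1.39701196e-02  1.01529710e+02]
```

```bash
python3 -m inch '[[4,-3,-1,-7],[8,-6,-2,-7],[12.1,-8.5,-3,-7],[12.1,-8.5,-5,-7],[12.1,-8.5,-5,-7],[12.1,-8.5,-5,-7],[12.1,-8.5,-5,-7],[12.1,-8.5,-5,-7]]'
python3 - <<'E'
from h import *
from scipy.spatial.transform import Rotation as Ro
def look(n):
    c=bot.camera(n)
    if "mount" in c:
        o=bot.get_obs();T=np.eye(4);T[:3,:3]=Ro.from_euler("xyz",o["tcp_rot"],degrees=True).as_matrix();T[:3,3]=o["ee_pos"]
        W=np.linalg.inv(T@np.array(c["mount"]));c["R"],c["t"]=W[:3,:3],W[:3,3]
    return c
for n in ("wrist","top","scene"):
    c=look(n)
    if n=="wrist": save(c,"w1.png")
    for k in("cam_axis","cam_peg"):
        for q in bot.landmark_of(k,c)[:2]: print(n,k,np.round(q["point"]),round(q["score"],2),np.round(atz(c,q["point"],Z[k]),4))
E
```

```text
time: 3.45
ee_pos: [0.6078, 0.1211, 0.1522]
tcp_rot: [179.9, -0.0, 94.6]
wrist_force: [-0.1, 0.4, 0.1]
opening: 0.05
grasp_force: 0.0
wrist cam_axis [330. 327.] 0.57 [0.6203 0.0283 0.042 ]
wrist cam_peg [342. 250.] 0.87 [0.6213 0.1088 0.071 ]
wrist cam_peg [258. 235.] 0.71 [0.559 0.115 0.071]
top cam_axis [276. 210.] 0.71 [0.6329 0.1088 0.042 ]
top cam_axis [310. 214.] 0.7 [0.6243 0.026  0.042 ]
top cam_peg [277. 212.] 0.96 [0.6209 0.1043 0.071 ]
scene cam_axis [364. 250.] 0.85 [0.6255 0.0242 0.042 ]
scene cam_axis [347. 273.] 0.36 [ 0.6246 -0.0432  0.042 ]
scene cam_peg [383. 216.] 0.78 [0.6233 0.1051 0.071 ]
```

View pics/w1.png

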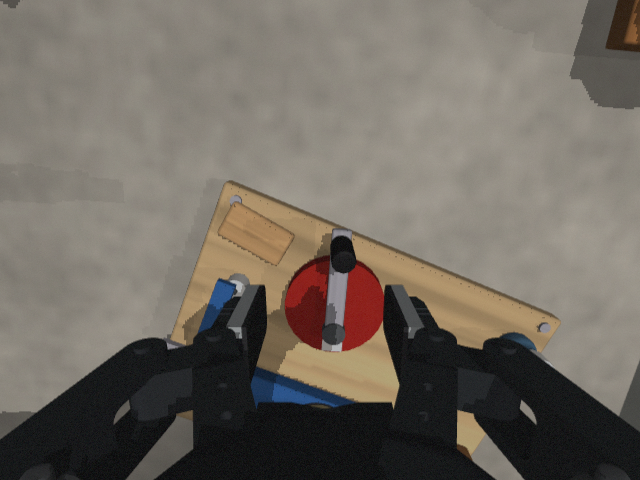

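The wrist view shows the peg at (342,250), midway between the fingers but ahead of them. The commanded pose matches the measured one. The peg is at about (0.6205, 0.107) and the axis at (0.625, 0.0275), which gives the expected 80 mm. Next I straddle the peg.

```bash
python3 -m inch '[[1.3,-1.4,0,0],[1.3,-1.4,-2,0],[1.3,-1.4,-4,0],[1.3,-1.4,-6,0],[1.3,-1.4,-8,0],[1.3,-1.4,-8.4,0],[1.3,-1.4,-8.4,0],[1.3,-1.4,-8.4,0]]'
python3 -m inch '[[0,0,0,0],[0,0,0,0],[0,0,0,0],[0,0,0,0],[0,0,0,0],[0,0,0,0],[0,0,0,0],[0,0,0,0]]' 2.6
python3 - <<'E'
import numpy as np
c=np.array([.6247,.0275]);p0=np.array([.6205,.107])
for d in range(93,-26,-8):
    p=c+.08*np.array([np.cos(np.radians(d)),np.sin(np.radians(d))]);print(d,np.round((p-p0)*100,1))
E
```

```text
time: 4.9
ee_pos: [0.6214, 0.1066, 0.0683]
tcp_rot: [179.9, -0.0, 94.6]
wrist_force: [-0.6, -0.6, 0.8]
opening: 0.0502
grasp_force: 0.0
time: 5.9
ee_pos: [0.6208, 0.1067, 0.0673]
tcp_rot: [-180.0, 0.0, 94.6]
wrist_force: [0.7, 0.1, 0.7]
opening: 0.0259
grasp_force: 0.0
93 [0. 0.]
85 [1.1 0. ]
77 [ 2.2 -0.2]
69 [ 3.3 -0.5]
61 [ 4.3 -1. ]
53 [ 5.2 -1.6]
45 [ 6.1 -2.3]
37 [ 6.8 -3.1]
29 [ 7.4 -4.1]
21 [ 7.9 -5.1]
13 [ 8.2 -6.2]
5 [ 8.4 -7.3]
-3 [ 8.4 -8.4]
-11 [ 8.3 -9.5]
-19 [  8.  -10.6]
```

```bash
python3 -m inch '[[0.5,0,0,-4],[1.1,0,0,-8],[1.7,-0.1,0,-12],[2.2,-0.2,0,-16],[2.8,-0.3,0,-20],[3.3,-0.5,0,-24],[3.8,-0.7,0,-28],[4.3,-1.0,0,-32]]'
python3 - <<'E'
from h import *
for n in ("top","scene"):
    c=bot.camera(n)
    for q in bot.landmark_of("cam_peg",c)[:2]: print(n,round(q["score"],2),np.round(atz(c,q["point"],Z["cam_peg"]),4))
E
```

```text
time: 6.9
ee_pos: [0.6639, 0.0967, 0.0672]
tcp_rot: [-180.0, 0.0, 62.5]
wrist_force: [0.4, -0.3, -0.2]
opening: 0.0261
grasp_force: 0.0
scene 0.86 [0.6206 0.1046 0.071 ]
scene 0.4 [ 0.4775 -0.4032  0.071 ]
```

Run:
```python
from h import *
c=bot.camera("scene");c2=bot.camera("wrist")
a=cv2.resize(c["img"][100:340,260:500],(480,480),interpolation=3)
b=cv2.resize(c2["img"][150:470,160:480],(320,320))
o=np.zeros((480,800,3),np.uint8);o[:,:480]=a;o[:320,480:]=b
save({"img":o},"s2.png")
```

```text
(no output)
```

View pics/s2.png

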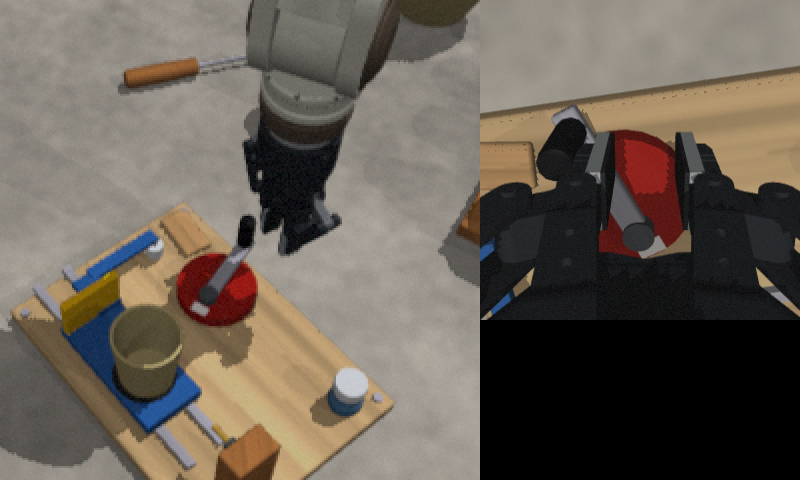

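The peg is still at scene crop (247,218), outside the finger, so the straddle missed it. I'll compare where the fingertips project with where they appear.

Run:
```python
from h import *
from scipy.spatial.transform import Rotation as Ro
o=bot.get_obs();print(o["ee_pos"],o["wrist_force"])
T=np.eye(4);T[:3,:3]=Ro.from_euler("xyz",o["tcp_rot"],degrees=True).as_matrix();T[:3,3]=o["ee_pos"]
im=np.zeros((480,800,3),np.uint8)
for n in("scene","wrist","top"):
    c=bot.camera(n)
    if n=="wrist":
        W=np.linalg.inv(T@np.array(c["mount"]));c["R"],c["t"]=W[:3,:3],W[:3,3];print(np.round(c["mount"],3))
    f=240/np.tan(np.radians(c["fovy"])/2)
    for P,col in [((T@[0,0,.008,1])[:3],(255,255,0)),((T@[0,.013,.004,1])[:3],(0,255,0)),((T@[0,-.013,.004,1])[:3],(0,255,255)),((.6205,.107,.092),(255,0,255)),((.6205,.107,.05),(255,0,255)),((.6247,.0275,.05),(255,0,255))]:
        X=np.array(c["R"])@np.array(P)+c["t"];u=X[:2]/X[2]*f+[c["cx"],c["cy"]];cv2.circle(c["img"],tuple(int(round(v)) for v in u),1,col,-1)
    if n=="scene": im[:480,:400]=cv2.resize(c["img"][160:280,340:440],(400,480),interpolation=0)
    if n=="wrist": im[:320,400:]=cv2.resize(c["img"][200:456,160:480],(400,320))
    if n=="top": im[320:,400:600]=cv2.resize(c["img"][180:260,250:350],(200,160),interpolation=0)
save({"img":im},"s3.png")
```

```text
[0.66358037 0.09678843 0.06727247] [0.36433133 0.00707056 1.05255129]
[[ 0.001 -0.961 -0.275  0.069]
 [ 1.     0.001  0.    -0.   ]
 [ 0.    -0.275  0.961 -0.172]
 [ 0.     0.     0.     1.   ]]
```

View pics/s3.png

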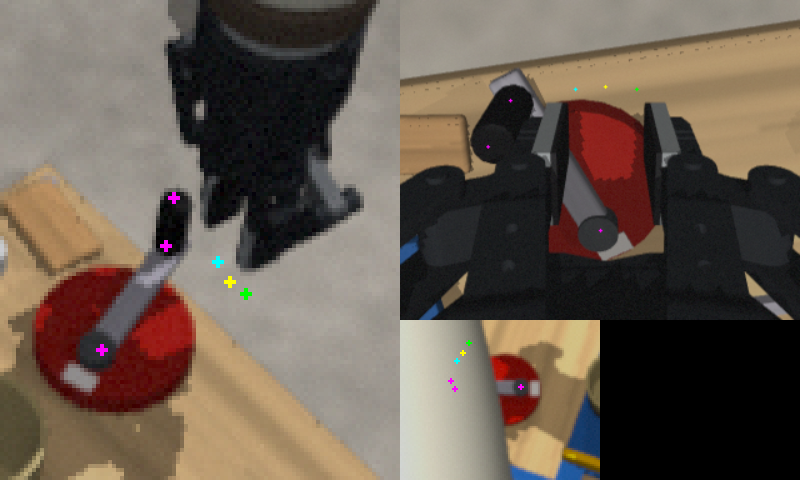

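The drawn TCP sits about 9 px (about 30 mm) below the real fingertips in the scene view. The wrist view's finger spacing (77 px against 62 px predicted) gives the same offset. The real tips are about 3 cm higher than reported, so they passed over the peg. I'll go back and straddle it 3 cm lower.

```bash
python3 -m inch '[[0,0,2,0],[0,0,3,0],[-1,0.3,3,8],[-2,0.6,3,16],[-3,0.8,3,24],[-4.3,1.0,3,32],[-4.3,1.0,3,32],[-4.3,1.0,3,32]]' 5
python3 -m inch '[[0,0,-1,0],[0,0,-2,0],[0,0,-3,0],[0,0,-4,0],[0,0,-5,0],[0,0,-6,0],[0,0,-6,0],[0,0,-6,0]]'
python3 -m inch '[[0,0,0,0],[0,0,0,0],[0,0,0,0],[0,0,0,0],[0,0,0,0],[0,0,0,0],[0,0,0,0],[0,0,0,0]]' 2.6
python3 - <<'E'
from h import *
c=bot.camera("scene");w=bot.camera("wrist")
im=np.zeros((480,800,3),np.uint8);im[:480,:400]=cv2.resize(c["img"][160:280,340:440],(400,480),interpolation=0);im[:320,400:]=cv2.resize(w["img"][200:456,160:480],(400,320));save({"img":im},"s4.png")
E
```

```text
time: 8.35
ee_pos: [0.6212, 0.1067, 0.0974]
tcp_rot: [180.0, -0.0, 94.4]
wrist_force: [-1.1, 0.5, -0.0]
opening: 0.0498
grasp_force: 0.0
time: 9.35
ee_pos: [0.6209, 0.1067, 0.0376]
tcp_rot: [180.0, -0.0, 94.6]
wrist_force: [-0.1, 0.4, 0.1]
opening: 0.05
grasp_force: 0.0
time: 10.35
ee_pos: [0.6208, 0.1067, 0.0373]
tcp_rot: [180.0, 0.0, 94.6]
wrist_force: [-0.1, -0.1, -0.4]
opening: 0.0261
grasp_force: 0.0
```

View pics/s4.png

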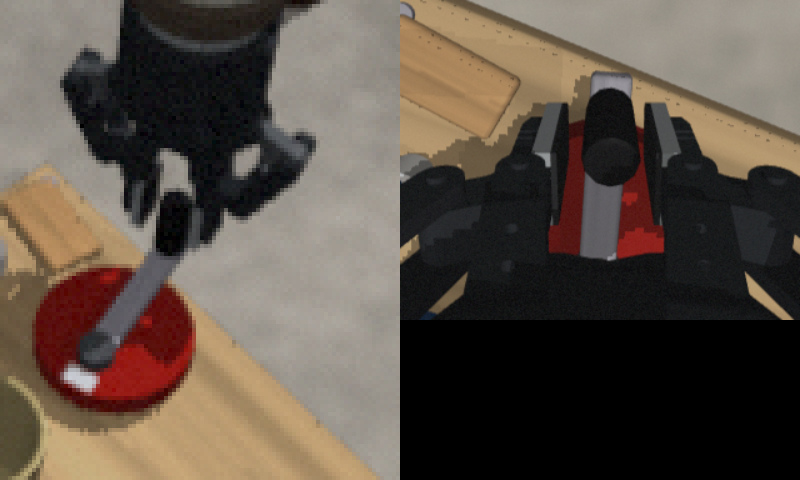

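The fingers now straddle the peg, with the tips near its lower half: scene crop (175,220), wrist crop (610,140). I'll push it round the arc.

```bash
python3 -m inch '[[0.5,0,0,-4],[1.1,0,0,-8],[1.7,-0.1,0,-12],[2.2,-0.2,0,-16],[2.8,-0.3,0,-20],[3.3,-0.5,0,-24],[3.8,-0.7,0,-28],[4.3,-1.0,0,-32]]'
python3 - <<'E'
from h import *
for n in ("top","scene"):
    c=bot.camera(n)
    for q in bot.landmark_of("cam_peg",c)[:2]: print(n,round(q["score"],2),np.round(atz(c,q["point"],Z["cam_peg"]),4))
E
```

```text
time: 11.45
ee_pos: [0.663, 0.0968, 0.0371]
tcp_rot: [-179.9, 0.0, 62.5]
wrist_force: [-4.4, 1.9, -0.2]
opening: 0.026
grasp_force: 2.2
top 0.17 [0.783  0.0057 0.071 ]
scene 0.68 [0.654  0.1092 0.071 ]
```

```bash
python3 -m inch '[[0.9,-0.6,0,-8],[1.4,-0.9,0,-12],[1.8,-1.3,0,-16],[2.2,-1.7,0,-20],[2.5,-2.1,0,-24],[2.8,-2.6,0,-28],[3.1,-3.1,0,-32],[3.3,-3.6,0,-36]]'
python3 -m inch '[[0.3,-0.5,0,-4],[0.5,-1.0,0,-8],[0.6,-1.6,0,-12],[0.7,-2.1,0,-16],[0.8,-2.7,0,-18],[0.8,-3.2,0,-18],[0.8,-3.8,0,-18],[0.8,-4.3,0,-18]]'
python3 - <<'E'
from h import *
print(bot.get_obs()["q"][5])
ax=np.array([.6247,.0275])
for n in ("top","scene"):
    c=bot.camera(n)
    for k in("cam_peg","cam_axis"):
      for q in bot.landmark_of(k,c)[:1]:
        p=atz(c,q["point"],Z[k])[:2];d=p-ax;print(n,k,round(q["score"],2),np.round(p,4),np.degrees(np.arctan2(d[1],d[0])),np.hypot(*d))
E
```

```text
time: 12.65
ee_pos: [0.6965, 0.0615, 0.037]
tcp_rot: [-179.9, -0.0, 26.6]
wrist_force: [-1.2, 4.1, -0.5]
opening: 0.026
grasp_force: 2.3
time: 13.65
ee_pos: [0.7054, 0.0178, 0.0376]
tcp_rot: [-180.0, -0.1, 8.7]
wrist_force: [3.6, 4.6, -1.4]
opening: 0.0258
grasp_force: 2.1
172.72734948679025
scene cam_peg 0.81 [0.7003 0.0268] -0.5231917155577721 0.07557034277761694
scene cam_axis 0.97 [0.6218 0.0304] 134.78636315803053 0.004084659819796201
```

```bash
python3 -m inch '[[0,-0.4,0,0],[-0.1,-0.7,0,0],[-0.2,-1.0,0,0],[-0.3,-1.3,0,0],[-0.4,-1.6,0,0],[-0.6,-1.9,0,0],[-0.6,-1.9,0,0],[-0.6,-1.9,0,0]]'
python3 -m inch '[[0,0.4,0,0],[0,0.4,0,0],[0,0.4,1,0],[0,0.4,3,0],[0,0.4,5,0],[-2,0.4,8,0],[-6,2,10,0],[-10,4,10,0]]'
python3 -m inch '[[-3,1,0,0],[-6,2,0,0],[-9,3,0,0],[-12,4,0,0],[-15,5,0,0],[-18,6,0,0],[-18,6,0,0],[-18,6,0,0]]'
python3 - <<'E'
from h import *
for n in ("top","scene"):
    c=bot.camera(n);save(c,n+"5.png")
    for k in("cam_peg","cam_axis","push_face","seat","beaker"):
      for q in bot.landmark_of(k,c)[:1]: print(n,k,round(q["score"],2),np.round(atz(c,q["point"],Z[k])[:2],4))
a=cv2.imread("pics/top5.png")[120:320,240:440];b=cv2.imread("pics/scene5.png")[160:360,250:450]
cv2.imwrite("pics/s5.png",cv2.resize(np.hstack([a,b]),None,fx=2,fy=2,interpolation=3))
E
```

```text
time: 14.95
ee_pos: [0.6984, -0.0019, 0.0372]
tcp_rot: [180.0, 0.0, 8.6]
wrist_force: [-0.3, 0.5, 0.2]
opening: 0.0263
grasp_force: 0.2
time: 15.95
ee_pos: [0.5988, 0.0387, 0.14]
tcp_rot: [180.0, -0.2, 8.6]
wrist_force: [0.1, -0.3, 0.5]
opening: 0.0262
grasp_force: 0.0
time: 16.95
ee_pos: [0.4229, 0.079, 0.138]
tcp_rot: [-179.1, -0.1, 10.0]
wrist_force: [0.3, -0.1, -0.3]
opening: 0.026
grasp_force: 0.0
top cam_peg 0.58 [ 0.6974 -0.0027]
top cam_axis 0.87 [0.6228 0.0296]
top push_face 0.96 [ 0.5268 -0.063 ]
top seat 0.88 [ 0.6184 -0.086 ]
top beaker 0.93 [ 0.6107 -0.0851]
scene cam_peg 0.73 [0.6956 0.0023]
scene cam_axis 0.72 [0.6208 0.0276]
scene push_face 0.8 [ 0.524  -0.0543]
scene seat 0.82 [ 0.6175 -0.0854]
scene beaker 0.9 [ 0.6127 -0.0819]
```

View pics/s5.png

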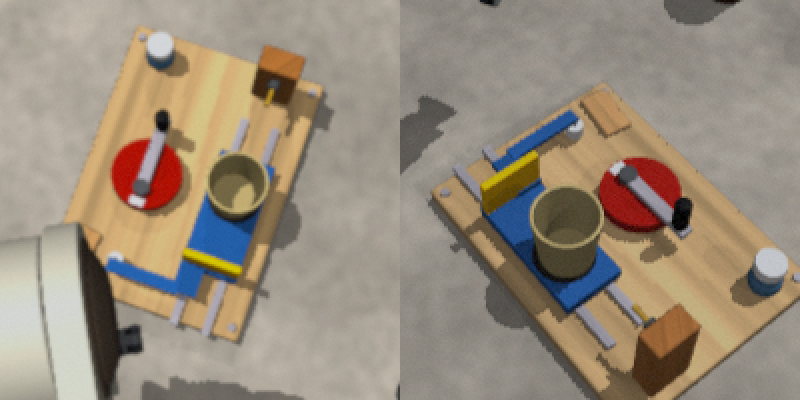

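The white mark faces the roller (about -0.05 rad), and the beaker and slide are unmoved. Next I close the fingers, turn the closing line across the plate and line up behind it.

```bash
python3 -m inch '[[0,-1.5,0,10],[1,-3,0,20],[2,-5,0,30],[3,-7,0,40],[4,-9,0,50],[5,-11,0,60],[6,-12.3,0,70],[6,-12.3,0,76]]' 0
python3 -m inch '[[0,0,0,10],[0,0,0,20],[0,0,0,30],[0,0,0,40],[0,0,0,50],[0,0,0,60],[0,0,0,70],[0,0,0,76]]'
python3 -c "from h import *;o=bot.get_obs();print(o['q'][5],o['ee_pos'],o['tcp_rot'],o['opening'])"
```

```text
time: 18.55
ee_pos: [0.4826, -0.0448, 0.137]
tcp_rot: [-179.1, 0.0, 86.2]
wrist_force: [0.2, -0.7, -0.0]
opening: 0.0001
grasp_force: 0.0
time: 19.55
ee_pos: [0.4822, -0.0439, 0.1373]
tcp_rot: [-179.1, 0.0, 162.3]
wrist_force: [-0.3, -0.1, -0.7]
opening: 0.0002
grasp_force: 0.0
13.07784759882699 [ 0.4821737  -0.0439308   0.13727025] [-1.79122516e+02  4.72267389e-03  1.62274564e+02] 0.00016212041460711988
```

```bash
python3 -m inch '[[0,0,-2,0],[0,0,-4,0],[0,0,-6,0],[0,0,-8,0],[0,0,-8.7,0],[0.8,-0.3,-8.7,0],[1.6,-0.5,-8.7,0],[2.4,-0.8,-8.7,0]]'
python3 - <<'E'
from h import *
c=bot.camera("scene");w=bot.camera("wrist")
im=np.zeros((480,800,3),np.uint8);im[:480,:400]=cv2.resize(c["img"][180:300,260:360],(400,480),interpolation=0);im[:320,400:]=cv2.resize(w["img"][200:456,160:480],(400,320));save({"img":im},"s6.png")
E
```

```text
time: 20.55
ee_pos: [0.5074, -0.0522, 0.051]
tcp_rot: [-179.1, 0.1, 162.0]
wrist_force: [-0.5, 0.5, 0.6]
opening: -0.0001
grasp_force: 0.0
```

View pics/s6.png

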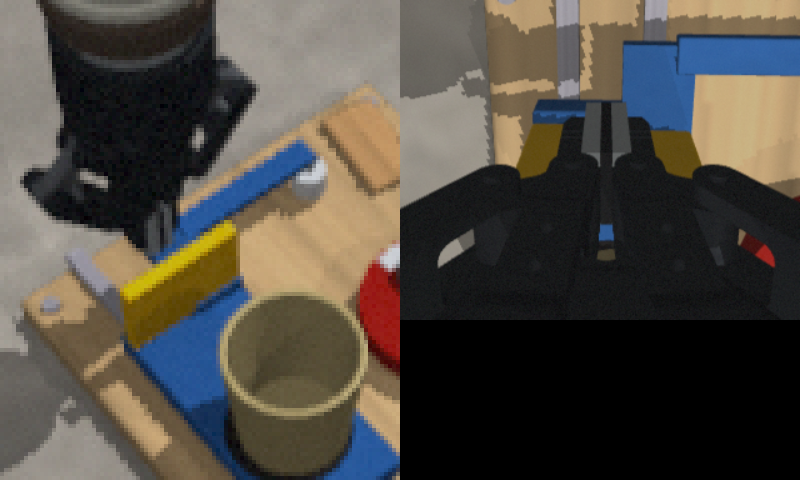

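The closed fingertips are behind the plate, centred on it and below its top edge. I'll push gently.

```bash
python3 -m inch '[[0.2,-0.1,0,0],[0.5,-0.15,0,0],[0.9,-0.3,0,0],[1.3,-0.4,0,0],[1.7,-0.55,0,0],[2.1,-0.7,0,0],[2.5,-0.8,0,0],[2.9,-0.95,0,0]]'
python3 -m inch '[[0.4,-0.13,0,0],[0.8,-0.26,0,0],[1.2,-0.39,0,0],[1.6,-0.52,0,0],[2.0,-0.65,0,0],[2.3,-0.75,0,0],[2.5,-0.8,0,0],[2.6,-0.85,0,0]]'
python3 - <<'E'
from h import *
for n in ("top","scene"):
    c=bot.camera(n)
    for k in("cam_peg","push_face","seat","beaker"):
      for q in bot.landmark_of(k,c)[:1]: print(n,k,round(q["score"],2),np.round(atz(c,q["point"],Z[k])[:2],4))
E
```

```text
time: 21.65
ee_pos: [0.5354, -0.0616, 0.0502]
tcp_rot: [-179.1, 0.0, 162.0]
wrist_force: [-2.4, 0.8, 2.4]
opening: -0.0001
grasp_force: 1.6
time: 22.65
ee_pos: [0.5613, -0.0699, 0.0502]
tcp_rot: [-179.1, -0.0, 162.0]
wrist_force: [-3.5, -0.6, -0.5]
opening: 0.0004
grasp_force: 1.5
top cam_peg 0.9 [ 0.6938 -0.0073]
scene cam_peg 0.68 [0.6872 0.0075]
scene push_face 0.6 [ 0.6626 -0.3913]
scene seat 0.86 [ 0.6634 -0.0968]
scene beaker 0.75 [ 0.6573 -0.0965]
```

```bash
python3 -m inch '[[0.2,-0.07,0,0],[0.4,-0.13,0,0],[0.6,-0.2,0,0],[0.7,-0.23,0,0],[0.8,-0.26,0,0],[0.9,-0.29,0,0],[0.9,-0.29,0,0],[0.9,-0.29,0,0]]'
python3 -m inch '[[0.1,-0.03,0,0],[0.2,-0.07,0,0],[0.3,-0.1,0,0],[0.4,-0.13,0,0],[0.5,-0.16,0,0],[0.5,-0.16,0,0],[0.5,-0.16,0,0],[0.5,-0.16,0,0]]'
```

```text
time: 24.15
ee_pos: [0.5678, -0.0721, 0.0502]
tcp_rot: [-179.1, -0.3, 162.0]
wrist_force: [-15.2, 5.7, 8.3]
opening: -0.0001
grasp_force: 8.2
time: 25.15
ee_pos: [0.5679, -0.0722, 0.0501]
tcp_rot: [-179.1, -0.8, 162.1]
wrist_force: [-41.0, 12.6, 22.2]
opening: -0.0003
grasp_force: 21.6
```

The slide has hit something firm. I'll back off and check that it is the stop.

```bash
python3 -m inch '[[-0.3,0.1,0,0],[-0.6,0.2,0,0],[-1.2,0.4,0,0],[-2,0.7,0,0],[-4,1.3,0,0],[-7,2.3,2,0],[-10,3.3,4,0],[-13,4.3,8,0]]'
python3 -m inch '[[-3,1,2,0],[-6,2,4,0],[-9,3,4,0],[-9,3,4,0],[-9,3,4,0],[-9,3,4,0],[-9,3,4,0],[-9,3,4,0]]'
python3 - <<'E'
from h import *
ims=[]
for n in ("top","scene"):
    c=bot.camera(n);save(c,n+"7.png")
    for k in("cam_axis","cam_peg","push_face","seat","beaker"):
      for q in bot.landmark_of(k,c)[:1]: print(n,k,round(q["score"],2),np.round(atz(c,q["point"],Z[k])[:2],4))
a=cv2.imread("pics/top7.png")[120:320,240:440];b=cv2.imread("pics/scene7.png")[160:360,250:450]
cv2.imwrite("pics/s7.png",cv2.resize(np.hstack([a,b]),None,fx=2,fy=2,interpolation=3))
E
```

```text
time: 26.15
ee_pos: [0.4434, -0.0312, 0.1299]
tcp_rot: [-179.1, -0.1, 162.0]
wrist_force: [0.8, 0.6, 0.8]
opening: 0.0
grasp_force: 0.0
time: 27.15
ee_pos: [0.3553, -0.0016, 0.17]
tcp_rot: [-179.1, -0.0, 162.0]
wrist_force: [-1.3, -0.0, -0.1]
opening: 0.0004
grasp_force: 0.0
top cam_axis 0.84 [0.6232 0.0308]
top cam_peg 0.74 [ 0.6957 -0.0008]
top push_face 0.75 [ 0.5789 -0.0778]
top seat 0.65 [ 0.6665 -0.1011]
top beaker 0.77 [ 0.668 -0.104]
scene cam_axis 0.83 [0.6173 0.0259]
scene cam_peg 0.87 [ 0.696  -0.0017]
scene push_face 0.82 [ 0.5752 -0.0713]
scene seat 0.78 [ 0.6683 -0.1066]
scene beaker 0.82 [ 0.6619 -0.1019]
```

View pics/s7.png

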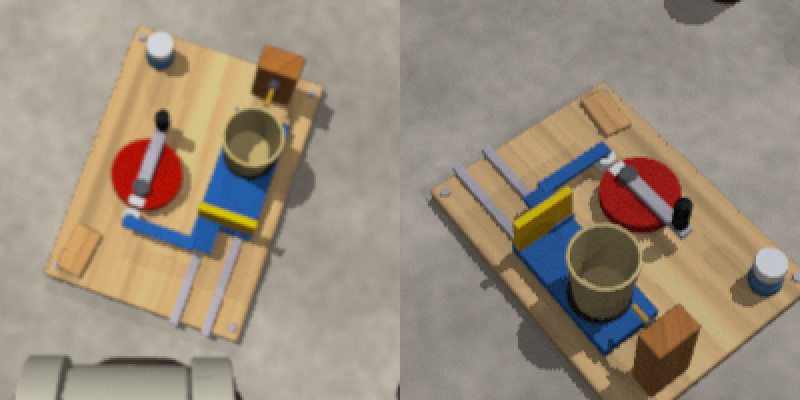

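The slide moved about 54 mm to a hard stop, which matches a start near 6 mm. The cam still faces the roller and the beaker stands on its pad by the stylus. The pot and rib haven't moved, and the arm is clear.

```bash
python3 -c "from workcell import bot;print(bot.job_done())"
```

```text
the job is handed in; nothing more can be done
None
```

I handed the job in, but no verdict came back: the cam is at its low point (about -0.05 rad by camera), the slide is hard against its stop, and the beaker stands upright on its pad at the marker.

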